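# Put the spice jars back in the caddy

### The arm

A 7-joint arm with a two-finger parallel gripper is mounted at the origin on the work surface. World frame = base frame: x ahead of the robot, y to its left, z up, the work surface at z = 0. Lengths are in m, angles in rad, forces in N, time in s.
With the tool pointing down it reaches from about 0.425 to 0.95 m from the base axis. Payload 4.7 kg.
Tool frame: the origin (TCP) lies on the centre line of the jaws, within the pads' length; the fingertips stand robot.nose_length ahead of it and the grasp point (between the pads) lies 8 mm behind it (robot.nose_length is the distance from the TCP to the fingertips, in m); z points along the fingers, y is the line along which they close (so a half turn about z gives the same grasp; the last joint's range is limited). The gripper opens to 85 mm and grips with 20 to 120 N. Pads are 22 mm wide; open, the fingers measure 114 mm over their backs; the gripper's body (76 mm by 85 mm) begins 54 mm behind the grasp point. The pads swing forward as they close: fully open they stand 13 mm farther back than shut.
Start: joints at [1.124, 0.469, -0.049, 1.532, 0.024, 1.141, -0.082], TCP at [0.274, -0.617, 0.242] pointing down, gripper open.
Joint ranges: [-2.59, 2.59], [-0.33, 1.99], [-1.39, 1.29], [0.1, 2.45], [-1.04, 4.18], [0.21, 1.99], [-2.66, 2.66]. Speed limits (rad/s): [2.57, 2.57, 3.14, 3.14, 3.14, 3.14, 3.14].

### API

Orientations are given as [roll, pitch, yaw] about the fixed x, y, z axes, in that order (R = Rz(yaw) Ry(pitch) Rx(roll)).
In Python, from plant import robot gives the robot as it stands. Calls block until the motion is done:
- robot.goto(position, orientation): joint-space move of the TCP to a pose.
- robot.move_straight(position, vel=0.15, attitude=None, contact_N=None): straight line of the TCP; attitude=None keeps the orientation; vel is the mean speed in m/s. With contact_N (N) it stops when the force on the tool has changed by that much, and returns True; else False.
- robot.move_joints(angles): joint-space move.
- robot.grip(opening, strength=None): opening from 0.0 (shut) to 1.0 (fully open); strength is the grip in N (None keeps the last); returns when the fingers have stopped.
- robot.sleep(seconds).
- robot.inverse_kinematics(position, orientation): joint angles nearest the present ones, or None.
- robot.sense(): the state.
- robot.grab_frame(name): name is "side" or "top"; returns a dict with "image" (480x640x3 uint8, red, green, blue), "range_z" (480x640 float32, m along the optical axis (not along the pixel's ray), 0 where there is no reading), "fx", "fy", "cx", "cy" (pixels), "dist_coeffs" ([k1, k2, p1, p2, k3] as OpenCV has them; the pictures are not rectified), "R" (3x3) and "t" (3): a world point X has camera coordinates R X + t. Camera axes: x right, y down, z forward; pixel columns grow to the right and rows downward; lengths in m; the calibration is good to about 2 mm. A picture is of the moment at which its call begins.
A pose or a line that the arm cannot do raises robot.IKError and nothing moves.
- robot.close_job(): hands the job in; it is judged then, once.
The state is a dict: "t": time; "joint_pos": joint angles; "joint_velocities": joint speeds; "effort": joint torques, N m; "tcp_pos": TCP position; "tcp_rot": TCP orientation; "wrist_force": force on the tool from outside, world axes, zero at the start; "torque": the same for the moment, N m; "opening": opening from 0.0 (shut) to 1.0 (fully open); "gripper_force": force on a finger pad.
Only numpy, scipy, OpenCV 4.12 (cv2) and the standard library are available. Lean on these libraries where they do the work, as an engineer would, in place of code of your own. Each camera call takes 0.05 s, during which the arm holds its last target. There are 200 camera calls.

### The job

Tidy the four amber glass spice jars into the oak caddy: stand each one upright in the well whose liner has the same colour as its lid, and set it down gently rather than dropping it. The two white vitamin tubs, whose red and blue lids have a white spot, do not belong there: leave them standing where they are.

Things in the scene. Friction and masses are not known exactly. Their poses are not given: they have to be found in the camera images.
- jar_red: Spice jar: upright cylinder of brown amber glass with a plain all-red screw lid; 46 mm diameter with straight sides, 90 mm tall (the top 21 mm is the lid), about 160 g. Loose. Origin at the centre of its underside, z up.
- jar_yellow: Spice jar: upright cylinder of brown amber glass with a plain all-yellow screw lid; 46 mm diameter with straight sides, 90 mm tall (the top 21 mm is the lid), about 160 g. Loose. Origin at the centre of its underside, z up.
- jar_green: Spice jar: upright cylinder of brown amber glass with a plain all-green screw lid; 46 mm diameter with straight sides, 90 mm tall (the top 21 mm is the lid), about 160 g. Loose. Origin at the centre of its underside, z up.
- jar_blue: Spice jar: upright cylinder of brown amber glass with a plain all-blue screw lid; 46 mm diameter with straight sides, 90 mm tall (the top 21 mm is the lid), about 160 g. Loose. Origin at the centre of its underside, z up.
- liner_red: Red square liner, 62 x 62 x 3 mm, fixed in the middle of the floor of one well of the fixed oak caddy: the red jar's well. Origin: centre of its underside, 8 mm above the worktop; z up, x and y along the caddy walls. Caddy: 172 mm square, 36 mm tall, 2 x 2 square wells 66 mm wide at 82 mm pitch; 16 mm partitions and 12 mm outer walls end 25 mm above the liner's top.
- liner_yellow: Yellow square liner, 62 x 62 x 3 mm, fixed in the middle of the floor of one well of the fixed oak caddy: the yellow jar's well. Origin: centre of its underside, 8 mm above the worktop; z up, x and y along the caddy walls. Caddy: 172 mm square, 36 mm tall, 2 x 2 square wells 66 mm wide at 82 mm pitch; 16 mm partitions and 12 mm outer walls end 25 mm above the liner's top.
- liner_green: Green square liner, 62 x 62 x 3 mm, fixed in the middle of the floor of one well of the fixed oak caddy: the green jar's well. Origin: centre of its underside, 8 mm above the worktop; z up, x and y along the caddy walls. Caddy: 172 mm square, 36 mm tall, 2 x 2 square wells 66 mm wide at 82 mm pitch; 16 mm partitions and 12 mm outer walls end 25 mm above the liner's top.
- liner_blue: Blue square liner, 62 x 62 x 3 mm, fixed in the middle of the floor of one well of the fixed oak caddy: the blue jar's well. Origin: centre of its underside, 8 mm above the worktop; z up, x and y along the caddy walls. Caddy: 172 mm square, 36 mm tall, 2 x 2 square wells 66 mm wide at 82 mm pitch; 16 mm partitions and 12 mm outer walls end 25 mm above the liner's top.
- tub_red: Vitamin tub, does not belong in the caddy: upright cylinder of white plastic, 46 mm diameter, 70 mm tall, about 100 g, with a red lid that has a white round spot 29 mm across in the middle of its top. Loose. Origin at the centre of its underside, z up.
- tub_blue: Vitamin tub, does not belong in the caddy: upright cylinder of white plastic, 46 mm diameter, 70 mm tall, about 100 g, with a blue lid that has a white round spot 29 mm across in the middle of its top. Loose. Origin at the centre of its underside, z up.
Things that resemble listed ones, but are neither listed nor needed, are in the scene too. What is shaped like the jar_blue but turquoise is not meant.

How it is judged:
By the outcome, as a careful person would: the job done as asked, in the order asked, and still so for the second after the job is handed in, with the robot touching nothing.
It also fails if it takes over 120 s, if anything falls off the work surface, if the arm or the gripper's body presses on something with over 40 N, if the wrist force passes 120 N, or if a joint passes its speed limit or range.

## Working session

There is one attempt and no reset: what is moved stays moved. The work goes in short steps, each a Python script; the robot and the scene stay as the last script left them, time stands still between calls to the robot, and variables do not carry over. Pictures are saved under pics/ and viewed, at most 14 in all, crops included, and the job is handed in when it is done.

```bash
mkdir -p pics; ls
python3 - <<'E'
from plant import robot
import cv2,numpy as np
for n in("top","side"):
    f=robot.grab_frame(n); cv2.imwrite(f"pics/{n}0.png",f["image"][:,:,::-1])
    np.savez(f"{n}0.npz",**f)
    print(n,f["fx"],f["fy"],f["cx"],f["cy"],f["dist_coeffs"],np.round(f["R"],3).tolist(),f["t"],(f["range_z"]>0).mean())
s=robot.sense();print(robot.nose_length,s)
E
```

```text
pics
top 583.9495308857735 583.9495308857735 308.2181156984471 247.8455359353657 [0.03527034 0.         0.         0.         0.        ] [[-0.012, -1.0, 0.011], [-0.999, 0.012, -0.046], [0.046, -0.011, -0.999]] [-0.00690785  0.53252825  1.43078634] 0.9961588541666667
side 463.1971743742276 463.1971743742276 317.0586234054022 247.5211359888988 [-0.04290981  0.          0.          0.          0.        ] [[-0.814, -0.581, 0.003], [-0.327, 0.454, -0.829], [0.48, -0.676, -0.559]] [0.4403305  0.2194072  0.78193765] 0.9959928385416666
0.011 {'t': 0.1, 'joint_pos': array([ 1.12412573,  0.4693925 , -0.04862177,  1.53356834,  0.02406826,
        1.14103058, -0.08227455]), 'joint_velocities': array([-0.00116184, -0.00047709, -0.0009526 , -0.00302703, -0.00091102,
       -0.00093506, -0.00065305]), 'effort': array([ 1.08187853e-04, -5.11514568e+01, -4.71702917e-02, -2.38390231e+01,
        1.07862626e-02,  4.44612248e-03,  1.82980210e-05]), 'tcp_pos': array([ 0.27369053, -0.61646256,  0.24134765]), 'tcp_rot': array([-3.13977789e+00,  2.33264409e-05,  4.17835640e-01]), 'wrist_force': array([-1.08609765, -0.02696899, -0.17128604]), 'torque': array([-0.0418892 , -0.03236674,  0.00613555]), 'gripper_force': 0.0, 'opening': 1.0012400770046541}
```

View pics/top0.png

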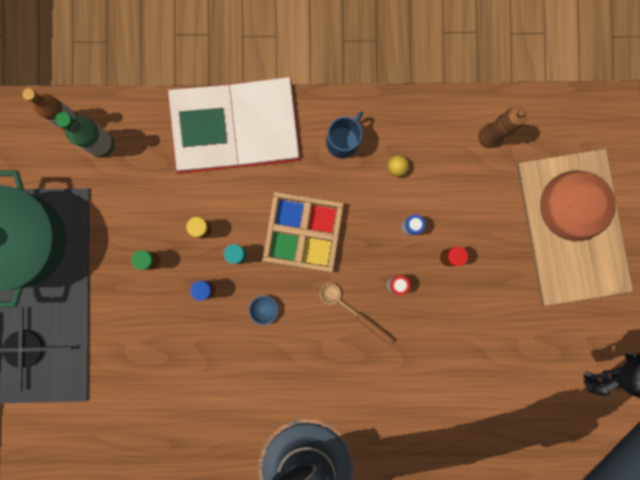

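View pics/side0.png

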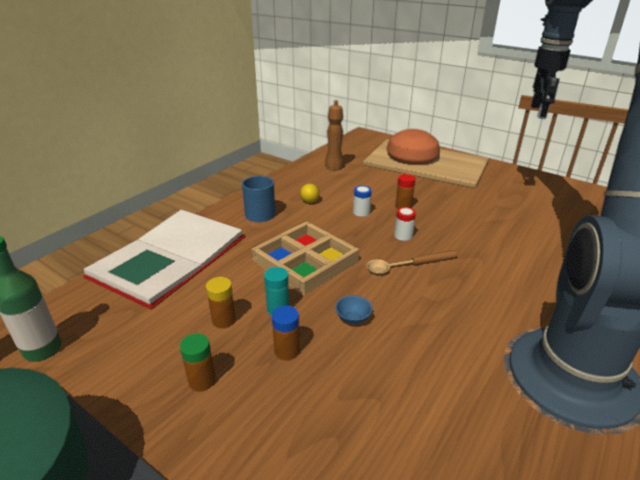

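The top view shows these lids:
- Green: (142,260).
- Yellow: (197,227).
- Blue candidates: (201,290) plain blue, (235,254) turquoise decoy, (415,225) white-spot tub. Only (201,290) is plain blue on brown glass.
- Red candidates: (458,256) plain red on amber, (400,285) white-spot tub. (458,256) is the one that fits.
- Caddy wells: blue (290,214), red (323,219), green (286,246), yellow (319,251).

Next I'll confirm the candidates in one crop and measure from both views.

```bash
cat > vis.py <<'E'
import numpy as np,cv2
def world(f):
    K=np.array([[f["fx"],0,f["cx"]],[0,f["fy"],f["cy"]],[0,0,1]])
    v,u=np.mgrid[:480,:640]
    p=cv2.undistortPoints(np.stack([u,v],-1).reshape(-1,1,2).astype(float),K,f["dist_coeffs"]).reshape(480,640,2)
    z=f["range_z"][...,None]
    return (np.concatenate([p*z,z],-1)-f["t"])@f["R"]   # R^T(x-t)
HUE={"red":(0,6),"yellow":(20,32),"green":(50,75),"turq":(82,95),"blue":(108,125)}
def blobs(f,col,amin=60,amax=2500):
    h=cv2.cvtColor(f["image"],cv2.COLOR_RGB2HSV); lo,hi=HUE[col]
    m=(h[...,0]>=lo)&(h[...,0]<=hi)&(h[...,1]>150)&(h[...,2]>70)
    if col=="red": m|=(h[...,0]>=175)&(h[...,1]>150)&(h[...,2]>70)
    n,l,s,c=cv2.connectedComponentsWithStats(m.astype(np.uint8),connectivity=4)
    return [(c[i],l==i) for i in range(1,n) if amin<s[i,4]<amax]
def report(f,box=None):
    W=world(f)
    for col in HUE:
        for c,m in blobs(f,col):
            P=W[m&(f["range_z"]>0)]; zt=np.percentile(P[:,2],90)
            T=P[P[:,2]>zt-.006]
            ctr,r=cv2.minEnclosingCircle(T[:,:2].astype(np.float32))
            yaw=cv2.minAreaRect((T[:,:2]*1000).astype(np.float32))
            print(col,c.round().astype(int),"n",m.sum(),"top z %.4f"%np.median(T[:,2]),"mean",T[:,:2].mean(0).round(4),"mec",np.round(ctr,4),"r %.3f"%r,"rect",np.round(yaw[0]),np.round(yaw[1]),round(yaw[2],1))
E
python3 - <<'E'
import numpy as np,cv2
from vis import *
F={n:np.load(n+"0.npz") for n in("top","side")}
for n in F: print(n); report({k:F[n][k] for k in F[n]})
t=F["top"]["image"][:,:,::-1];s=F["side"]["image"][:,:,::-1]
a=cv2.resize(t[200:310,120:250],(400,338));b=cv2.resize(t[200:310,380:490],(338,338))
c=cv2.resize(s[265:395,170:310],(400,240)) ;d=cv2.resize(s[165:250,340:430],(338,240))
cv2.imwrite("pics/crop.png",np.vstack([np.hstack([a,b]),np.hstack([c,d])]))
E
```

```text
top
red [239 166] n 207 top z 0.0037 mean [0.7399 0.1541] mec [0.7405 0.1584] r 0.152 rect [740. 158.] [  5. 305.] 5.8
red [322 219] n 607 top z 0.0114 mean [ 0.6044 -0.0482] mec [ 0.6046 -0.048 ] r 0.040 rect [604. -48.] [60. 64.] 80.2
red [457 256] n 361 top z 0.0906 mean [ 0.5066 -0.3612] mec [ 0.5068 -0.3616] r 0.023 rect [ 506. -361.] [45. 44.] 72.9
red [401 285] n 150 top z 0.0697 mean [ 0.4422 -0.2299] mec [ 0.4403 -0.229 ] r 0.023 rect [ 440. -229.] [43. 44.] 71.3
yellow [398 165] n 354 top z 0.0506 mean [ 0.7324 -0.2355] mec [ 0.7325 -0.2346] r 0.020 rect [ 732. -234.] [37. 34.] 89.4
yellow [197 227] n 337 top z 0.0901 mean [0.5828 0.2473] mec [0.5829 0.248 ] r 0.023 rect [583. 248.] [44. 42.] 88.3
yellow [317 251] n 610 top z 0.0113 mean [ 0.5239 -0.0337] mec [ 0.5229 -0.0338] r 0.041 rect [524. -34.] [60. 62.] 80.6
turq [235 254] n 244 top z 0.0904 mean [0.5173 0.1597] mec [0.5181 0.1602] r 0.021 rect [517. 161.] [41. 36.] 62.7
blue [289 213] n 494 top z 0.0117 mean [0.6178 0.0327] mec [0.6179 0.0331] r 0.037 rect [619.  33.] [56. 56.] 78.8
blue [201 290] n 268 top z 0.090
[... 919 characters left out ...]
5.7
green [304 269] n 157 top z 0.0111 mean [0.5501 0.0366] mec [0.5509 0.0364] r 0.024 rect [550.  36.] [36. 36.] 78.9
green [194 347] n 587 top z 0.0895 mean [0.5064 0.3793] mec [0.5076 0.3783] r 0.023 rect [507. 378.] [41. 44.] 48.3
turq [276 288] n 793 top z 0.0897 mean [0.5175 0.1669] mec [0.5192 0.1647] r 0.023 rect [519. 165.] [40. 41.] 38.1
blue [362 194] n 82 top z 0.0687 mean [ 0.5787 -0.2548] mec [ 0.5846 -0.2615] r 0.021 rect [ 582. -257.] [40. 27.] 24.6
blue [279 253] n 133 top z 0.0113 mean [0.6319 0.0223] mec [0.6327 0.0222] r 0.023 rect [632.  21.] [39. 35.] 84.7
blue [285 318] n 543 top z 0.0897 mean [0.4334 0.2438] mec [0.434  0.2417] r 0.024 rect [436. 242.] [42. 45.] 37.2
```

View pics/crop.png

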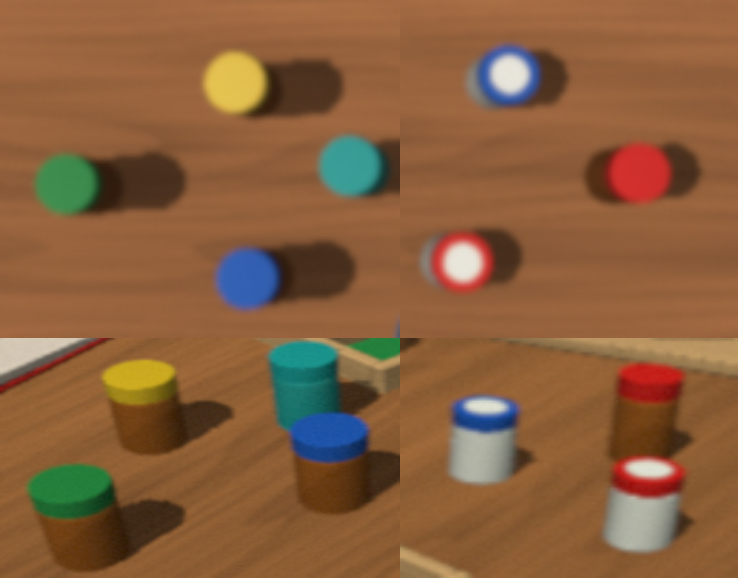

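The crop confirms it. Plain red, yellow, green and blue lids on amber glass are the jars, the all-turquoise one is the decoy, and the white-spot lids are on white tubs. Both views put the lid tops at about 0.090 m and the liners at about 0.011 m. I'll start with red.

```bash
cat > act.py <<'E'
import numpy as np
from plant import robot
JAR=dict(red=(.507,-.361),yellow=(.583,.248),green=(.507,.378),blue=(.434,.240))
C=np.array([.5713,-.0004]); A=np.radians(10.1)
Rc=np.array([[np.cos(A),-np.sin(A)],[np.sin(A),np.cos(A)]])
LIN={k:C+Rc@np.array(v)*.041 for k,v in dict(red=(1,-1),blue=(1,1),yellow=(-1,-1),green=(-1,1)).items()}
H=.047; LT=.0113; ZT=.235
def yaws(xy,z):  # feasible tool yaws closing along a caddy diagonal, least joint motion first
    q0=np.array(robot.sense()["joint_pos"]); o=[]
    for k in range(4):
        y=(A+np.pi/4+k*np.pi/2+np.pi)%(2*np.pi)-np.pi
        q=robot.inverse_kinematics([*xy,z],[np.pi,0,y])
        if q is not None: o.append((np.abs(np.array(q)-q0).max(),y))
    return [y for _,y in sorted(o)]
def pick(c):
    xy=JAR[c]; p,l=yaws(xy,ZT),[round(y,2) for y in yaws(LIN[c],ZT)]
    y=[v for v in p if round(v,2) in l and robot.inverse_kinematics([*xy,H],[np.pi,0,v]) is not None][0]
    robot.grip(.85,50)
    robot.goto([*xy,ZT],[np.pi,0,y])
    robot.move_straight([*xy,.12],vel=.2)
    hit=robot.move_straight([*xy,H],vel=.08,contact_N=8)
    robot.grip(0.,50); s=robot.sense()
    print(c,"yaw",round(y,2),"hit",hit,"open",round(s["opening"],3),"gf",s["gripper_force"],"tcp",s["tcp_pos"].round(4),"t",s["t"])
    robot.move_straight([*xy,ZT],vel=.15); robot.sleep(.2)
    print(" lifted, open",round(robot.sense()["opening"],3),"Fz",robot.sense()["wrist_force"].round(2))
def place(c,yaw=None):
    xy=LIN[c]
    robot.move_straight([*xy,ZT],vel=.25); robot.sleep(.2)
    robot.move_straight([*xy,H+LT+.012],vel=.12); robot.sleep(.3)
    hit=robot.move_straight([*xy,H+LT-.004],vel=.02,contact_N=3)
    s=robot.sense(); print(" place hit",hit,"tcp",s["tcp_pos"].round(4),"want z",H+LT,"F",s["wrist_force"].round(2))
    return hit
def release(c):
    robot.grip(.8); robot.sleep(.2)
    robot.move_straight([*LIN[c],.16],vel=.12); robot.move_straight([*LIN[c],ZT],vel=.25)
    print(" released t",robot.sense()["t"])
E
python3 - <<'E'
from act import *
print({k:v.round(4) for k,v in LIN.items()})
for c in JAR: print(c,np.round(yaws(JAR[c],H),2),np.round(yaws(LIN[c],H),2))
pick("red")
E
```

```text
{'red': array([ 0.6189, -0.0336]), 'blue': array([0.6045, 0.0472]), 'yellow': array([ 0.5381, -0.048 ]), 'green': array([0.5237, 0.0328])}
red [ 0.96  2.53 -0.61 -2.18] [ 2.53  0.96 -2.18 -0.61]
yellow [ 2.53 -2.18  0.96 -0.61] [ 2.53  0.96 -2.18 -0.61]
green [-2.18  2.53  0.96 -0.61] [ 2.53  0.96 -2.18 -0.61]
blue [ 2.53 -2.18  0.96 -0.61] [ 2.53  0.96 -2.18 -0.61]
red yaw 0.96 hit False open 0.525 gf 51.06178879737854 tcp [ 0.5075 -0.3613  0.0478] t 3.8333
 lifted, open 0.53 Fz [ 0.38 -0.32 -1.7 ]
```

The jar is held (opening 0.53, about 46 mm). The printed liner positions show I have the caddy angle's sign wrong: measured red is (.604,-.048). I'll fix that before placing.

```bash
sed -i 's/radians(10.1)/radians(-10.1)/' act.py
sed -i 's/    robot.move_straight(\[\*xy,ZT\],vel=.25); robot.sleep(.2)$/    robot.move_straight([*xy,ZT],vel=.25,attitude=yaw and [np.pi,0,yaw]); robot.sleep(.2)/' act.py
python3 - <<'E'
from act import *
import cv2
print({k:v.round(4) for k,v in LIN.items()})
place("red",yaw=A+np.pi/4)
f=robot.grab_frame("side");g=robot.grab_frame("top")
a=cv2.resize(f["image"][150:310,200:400],(400,320));b=cv2.resize(g["image"][170:290,240:390],(400,320))
cv2.imwrite("pics/place1.png",np.hstack([a,b])[:,:,::-1])
E
```

```text
{'red': array([ 0.6045, -0.048 ]), 'blue': array([0.6189, 0.0328]), 'yellow': array([ 0.5237, -0.0336]), 'green': array([0.5381, 0.0472])}
 place hit True tcp [ 0.6044 -0.048   0.0588] want z 0.0583 F [-0.53  0.72  4.  ]
```

View pics/place1.png

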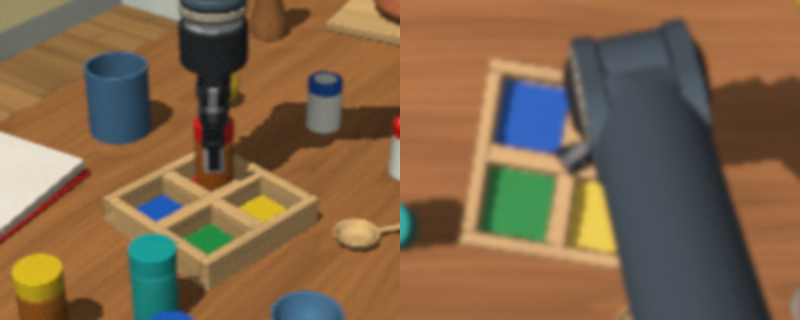

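The red jar stands in the red (back right) well, and contact came at the expected height. I'll release it and continue with blue.

Run:
```python
from act import *
release("red"); pick("blue")
if robot.sense()["opening"]>.4 and place("blue"): release("blue")
```

```text
released t 11.6167
blue yaw 0.61 hit False open 0.529 gf 50.48318803310394 tcp [0.4344 0.2403 0.0476] t 15.25
 lifted, open 0.529 Fz [ 0.13 -0.21 -1.19]
 place hit True tcp [0.6187 0.0327 0.0587] want z 0.0583 F [-0.59 -0.51  4.64]
 released t 22.7333
```

Run:
```python
from act import *
for c in("yellow","green"):
    pick(c)
    if not(robot.sense()["opening"]>.4 and place(c)): break
    release(c)
else:
    robot.goto([.274,-.617,.242],[np.pi,0,.418])
import cv2
from vis import report
g=robot.grab_frame("top");f=robot.grab_frame("side"); report(g)
a=cv2.resize(f["image"][150:310,240:440],(400,320));b=cv2.resize(g["image"][170:330,220:420],(400,320))
cv2.imwrite("pics/end.png",np.hstack([a,b])[:,:,::-1]); print(robot.sense()["t"])
```

```text
yellow yaw 0.61 hit False open 0.525 gf 50.66718578338623 tcp [0.5835 0.2484 0.0478] t 25.975
 lifted, open 0.53 Fz [-0.02 -0.89 -0.9 ]
 place hit True tcp [ 0.5237 -0.0336  0.0588] want z 0.0583 F [-0.88 -0.13  4.95]
 released t 33.5
green yaw 2.18 hit False open 0.526 gf 51.14959359169006 tcp [0.5076 0.3785 0.0479] t 37.3917
 lifted, open 0.532 Fz [ 0.09  0.27 -0.77]
 place hit True tcp [0.5381 0.0471 0.0588] want z 0.0583 F [0.48 0.02 5.24]
 released t 45.1
red [240 166] n 204 top z 0.0039 mean [0.7395 0.1581] mec [0.742  0.1589] r 0.153 rect [739. 159.] [  6. 306.] 5.9
red [322 218] n 614 top z 0.1004 mean [ 0.6028 -0.0494] mec [ 0.603  -0.0491] r 0.023 rect [603. -50.] [44. 43.] 45.7
red [401 285] n 153 top z 0.0699 mean [ 0.4419 -0.2284] mec [ 0.4401 -0.2289] r 0.023 rect [ 440. -228.] [45. 42.] 6.3
yellow [398 165] n 353 top z 0.0507 mean [ 0.7323 -0.2357] mec [ 0.7316 -0.2373] r 0.020 rect [ 732. -237.] [38. 34.] 32.6
yellow [316 251] n 611 top z 0.1011 mean [ 0.5238 -0.0337] mec [ 0.5239 -0.0337] r 0.023 rect [524. -33.] [43. 45.] 44.3
turq [235 254] n 245 top z 0.0902 mean [0.5168 0.1597] mec [0.5175 0.16  ] r 0.021 rect [517. 160.] [40. 37.] 87.1
blue [289 213] n 460 top z 0.1009 mean [0.6174 0.0325] mec [0.6185 0.0324] r 0.023 rect [617.  33.] [45. 42.] 64.0
47.7333
```

View pics/end.png

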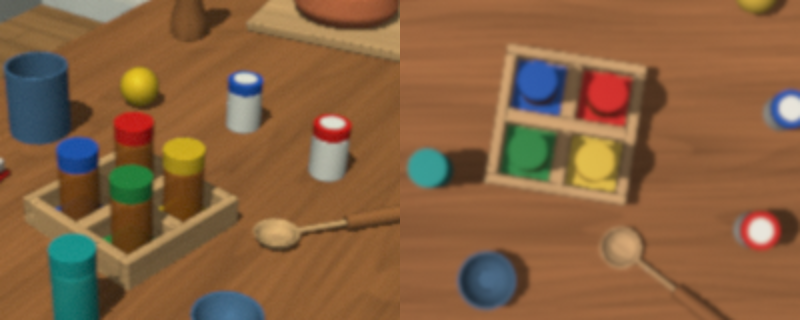

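All four jars stand upright in the wells of their own colour, with the measured red, yellow and blue lid tops at about 0.101 m. The tubs and the turquoise decoy have not moved, and the arm is clear.

```bash
python3 -c "
from plant import robot
print(robot.close_job())"
```

```text
the job is handed in; nothing more can be done
None
```

The job is handed in: all four spice jars were set down gently, each upright in the well of its lid's colour, with the vitamin tubs left where they stood, in about 48 s of robot time.

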